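Take the clay man off the drying rack and ready the turntable

TASK

Lift the standing clay man up over the front rail of the drying rack, draw him out forwards and set him down upright in the middle of the turntable's round wheel, without letting him drop. Then turn the turntable's speed dial clockwise from off to its third click. Leave the bust and the ox standing undisturbed on the rack.

Things in the scene. Friction and masses are not known exactly. Their poses are not given: they have to be found in the camera images.
- figure: Standing man in a long coat, grey clay, 144 mm tall, 150-310 g. Origin: centre of the underside of his round plinth (60 mm across, 12 mm high); z up, he faces -x. Coat: block 34 (x) by 44 mm (y), upright flat sides, 46 to 102 mm above the origin (grip it across y at about 75 mm). In any of the rack's three places (middle or 120 mm to either side, at rack x about 0), yawed up to 0.2 rad from the rack.
- bust: Clay bust, leave it alone: an egg-shaped head on a neck and a 62 mm round plinth, 102 mm tall; same clay. Origin: centre of the underside. In another of the rack's three places.
- ox: Small four-legged clay ox with two horns, leave it alone: 80 mm long (x), 45 mm wide, 82 mm tall; same clay. Origin: on the board, under its middle. In another of the rack's three places.
- rack: White slotted drying rack, fixed. Origin on the table under the middle of the lower board; x from front to back, z up; mm: lower board x -70..70, y -200..200, top z 60. Front rail at x -73..-70, top z 98. Ends closed to z 98, back lip to z 74, rear posts x 43..77, y +-205. Upper board x 0..75, z 300..318 (stock on it to 356) overhangs the figures' rear half: a gripper must come leaning from the front.
- turntable: Grey motor turntable, fixed and switched off. Origin: on the table under the middle of its housing, x away from the robot at yaw 0, z up. Housing 200 (x) by 300 (y) mm, flat top at z 60 mm. It carries a round aluminium wheel and, towards -y, the speed dial at x -10, y -105 mm.
- wheel_top (a point): Centre of the upper face of the round wheel (160 mm across, marked with concentric rings, 78 mm above the table, does not turn). In the turntable's frame at x 0, y 55 mm.
- dial_grip (a point): On the upright axis of the speed dial at grip height, 96 mm above the table, 36 above the housing. Round 44 mm skirt (top 14 mm above the housing) and on it a bar grip 42 mm long, 14 thick, top 44 above the housing. The point turns with the dial: its x runs along the bar, white pointer at the -x end. When off, the bar lies along the turntable's x, pointer to its -x, at the longest tick.
- dial (a joint): Angle of the speed dial, rad: 0 at off (a stop, where it starts), growing clockwise seen from above (pointer from the turntable's -x towards its +y). It clicks into a notch every 25 degrees (0.436), each with a tick; third click 1.309, last (sixth) 2.618. About 0.1 N m to pass a click; let go, it settles in the nearest notch.
There are look-alikes about, which are no part of the job. Leave any orange or yellow look-alike of the figure alone.

How it is judged (in metres and radians):
On the way, in this order (a step that is already met when the one before it is completed fails the run):
1. the man is lifted over the front rail and drawn out in front of the rack (x of figure in the frame of rack below -0.1 m and z of figure in the frame of rack above 0.085 m and contact force between the fingers and figure above 0.5 N), for 0.05 s.
2. he is set down on the wheel while still held (contact force between figure and turntable above 0.3 N and contact force between the fingers and figure above 0.5 N and horizontal distance between figure and wheel_top below 0.02 m and angle between figure's own z axis and vertical below 0.2 rad), for 0.04 s.
3. he is let go and stands upright in the middle of the wheel (contact force between the fingers and figure below 0.05 N and distance between figure and wheel_top below 0.02 m and angle between figure's own z axis and vertical below 0.08 rad and linear speed of figure below 0.02 m/s), for 0.2 s.
4. the dial is at the third click (value of joint dial between 1.19 and 1.43 rad and distance between figure and wheel_top below 0.02 m), for 0.2 s.
At the end, for the whole second after the job is handed in: The man stands upright (within 4.5 degrees) and at rest on the wheel, the middle of his plinth within 20 mm of the wheel's centre; the dial rests at its third click (1.309 rad, within 0.12 rad); the bust and the ox stand upright within 30 mm of where they were (all of step 4 and angle between figure's own z axis and vertical below 0.08 rad and linear speed of figure below 0.02 m/s and distance of each of bust, ox from where it was at the start of the episode below 0.03 m and angle between each of bust, ox's own z axis and vertical below 0.15 rad); the robot touches nothing.
It fails at once if the bust or the ox is knocked over or shoved more than 30 mm (distance of any of bust, ox from where it was at the start of the episode above 0.03 m or angle between any of bust, ox's own z axis and vertical above 0.4 rad).
It also fails if it takes over 61 s, if anything falls off the work surface, if the arm or the gripper's body presses on something with over 40 N, if the wrist force passes 120 N, or if a joint passes its speed limit or range.

ROBOT

A 6-joint arm with a two-finger parallel gripper is mounted at the origin on the work surface. World frame = base frame: x ahead of the robot, y to its left, z up, the work surface at z = 0. Lengths are in mm, angles in degrees, forces in N, time in s.
With the tool pointing down it reaches from about 375 to 825 mm from the base axis. Payload 5.5 kg.
Tool frame: the origin (TCP) lies midway between the tips of the shut fingers; the grasp point (between the pads) lies 19 mm behind it; z points along the fingers, y is the line along which they close (so a half turn about z gives the same grasp; the last joint's range is limited). The gripper opens to 85 mm and grips with 20 to 120 N. Pads are 22 mm wide; open, the fingers measure 114 mm over their backs; the gripper's body (76 mm by 85 mm) begins 54 mm behind the grasp point. The pads swing forward as they close: fully open they stand 13 mm farther back than shut.
Start: joints at [66.52, 17.962, -2.699, 69.339, 0, 90], TCP at [239.052, 550.317, 231.299] pointing down, gripper open.
Joint ranges: [-152.73, 152.73], [-39.44, 99.34], [-58.76, 71.6], [-118.89, 123.64], [-81.53, 83.1], [-180, 180]. Speed limits (degrees/s): [136.94, 136.94, 172.46, 180, 180, 180].

INTERFACE

Orientations are given as [roll, pitch, yaw] about the fixed x, y, z axes, in that order (R = Rz(yaw) Ry(pitch) Rx(roll)).
In Python, from rig import manip, vision, job gives the robot as it stands. The module is installed in compiled form; this text tells all that it offers.
- The arm moves only by the shell command python3 -m handwheel 'ROWS' [FORCE]. ROWS is JSON, a list of rows, each a list of 7 numbers: the shift along the world's x, y, z in m, then the turn, a rotation vector about the world's x, y, z in degrees, then the gripper command: -1 is shut, 1 is fully open, values between are in proportion. A call has exactly 5 rows; each row is the pose to reach, as a shift and turn from the pose commanded when the call began; what a row does not reach only later rows make up. A row lasts 1/8 s, in which the tool goes at most 62.5 mm and 10.7 degrees, less where a joint would pass 70% of its speed; a pose out of reach is approached as far as the arm can. A call with a gripper value outside its range is refused whole. The fingers move at their own pace and stop on an object; FORCE is the grip in N (left out, the last holds). Time passes only in rows, so rows that repeat a pose let the fingers close, or fill a call up. It gives the time, the measured TCP pose, the force, the opening and the grip force at its end, in the units of the state.
- manip.read_state(): the state, without advancing time (a new reading comes with each control period).
- vision.read_camera(name): name is "scene" or "top" or "wrist"; returns a dict with "color" (420x560x3 uint8, red, green, blue), "camera_matrix" (3x3 intrinsics, pixels), "k1" (the pictures are not rectified: a ray, as slopes to the right and down, at radius r is drawn at 1 + k1 r^2 times it, then the intrinsics apply), "position" and "attitude" of the camera in the world. Camera axes: x right, y down, z forward; pixel columns grow to the right and rows downward; lengths in mm; the calibration is good to about 2 mm. A picture is of the moment at which its call begins. There is no depth.
- job.job_done(): hands the job in; it is judged then, once.
The state is a dict: "clock": time; "joint_pos": joint angles; "qd": joint speeds; "joint_torque": joint torques, N m; "position": TCP position; "tcp_rot": TCP orientation; "wrist_force": force on the tool from outside, world axes, zero at the start; "wrist_torque": the same for the moment, N m; "gripper_width": finger opening in mm; "finger_force": force on a finger pad.
Only numpy, scipy, OpenCV 4.12 (cv2) and the standard library are available. Lean on these libraries where they do the work, as an engineer would, in place of code of your own. Each camera call takes 0.05 s, during which the arm holds its last target. There are 200 camera calls.

## Working session

There is one attempt and no reset: what is moved stays moved. The work goes in short steps, Python scripts to look and compute and a shell command to move; the robot and the scene stay as the last step left them, time stands still between calls to the robot, and variables do not carry over. Pictures are saved under pics/ and viewed, at most 10 in all, crops included, and the job is handed in when it is done.

```bash
mkdir -p pics; ls
python3 - <<'E'
from rig import manip, vision
import cv2, json
print(manip.read_state())
for n in ("scene","top"):
    c=vision.read_camera(n); cv2.imwrite(f"pics/{n}0.png",c["color"][:,:,::-1])
    print(n,{k:(v.tolist() if hasattr(v,'tolist') else v) for k,v in c.items() if k!="color"})
E
```

```text
pics
{'clock': 0.0, 'joint_pos': array([ 6.65196331e+01,  1.80040074e+01, -2.75390245e+00,  6.93405880e+01,
        2.17953861e-04,  8.99991138e+01]), 'qd': array([ 0.00509967,  0.01540783, -0.06840743, -0.03253875,  0.07510702,
        0.01437756]), 'joint_torque': array([ 5.09818401e-04, -5.39591968e+01,  3.39747190e+01,  1.89447409e-02,
        1.86200118e-04,  1.34698755e-05]), 'position': array([238.82791247, 549.78485775, 230.43899165]), 'tcp_rot': array([-1.79901502e+02, -2.19476932e-04,  1.56520519e+02]), 'wrist_force': array([ 0.60325295,  0.77109491, -0.08672072]), 'wrist_torque': array([-0.01117851, -0.03090094, -0.03355882]), 'finger_force': 0.0, 'gripper_width': 85.10634934672154}
scene {'camera_matrix': [[433.61872987897294, 0.0, 289.8269094778397], [0.0, 433.61872987897294, 209.07686118836682], [0.0, 0.0, 1.0]], 'k1': -0.003247531096885279, 'position': [1219.0864462512016, 1183.1119439607062, 1096.4046401638661], 'attitude': [-130.07470867384538, 0.3205943029546277, 145.7157202562461]}
top {'camera_matrix': [[407.53081457292797, 0.0, 276.7174420864421], [0.0, 407.53081457292797, 208.91456758695577], [0.0, 0.0, 1.0]], 'k1': -0.06315293566292313, 'position': [438.68836594227236, 196.29197376874038, 1516.1991275210685], 'attitude': [-175.63479415737947, -0.5211201262909915, -90.66189471800637]}
```

View pics/scene0.png

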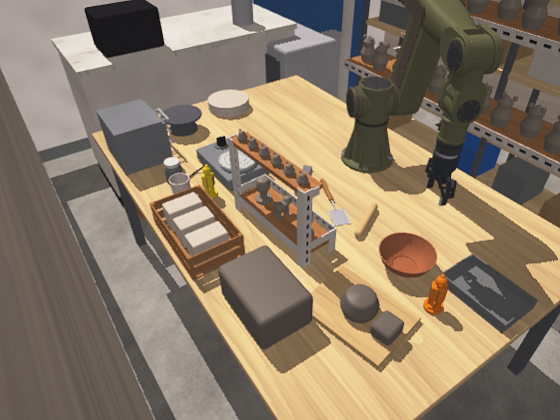

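View pics/top0.png

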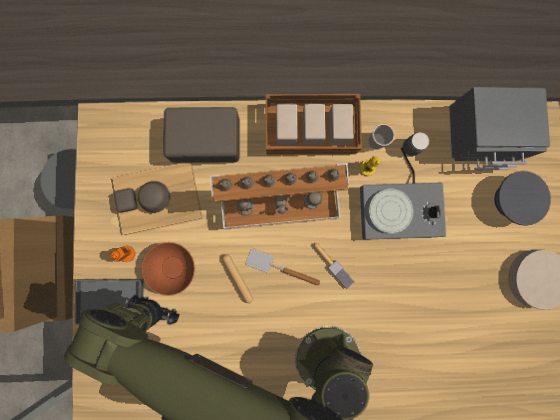

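The scene view shows the rack at about (280,200), with the turntable behind it at (240,160). The top view shows the rack's lower board at (280,208), with the three figures at (245,207), (281,205) and (314,199). The wheel is at (391,211) and the dial at (433,212). Next I'll enlarge both.

```bash
cat > h.py <<'E'
import numpy as np, cv2
from scipy.spatial.transform import Rotation as R
def pose(c): return R.from_euler('xyz',c["attitude"],degrees=True).as_matrix(), np.array(c["position"])
def ray(c,uv):
    K=c["camera_matrix"]; uv=np.atleast_2d(uv).astype(float)
    d=np.stack([(uv[:,0]-K[0,2])/K[0,0],(uv[:,1]-K[1,2])/K[1,1]],1); s=d.copy()
    for _ in range(20): s=d/(1+c["k1"]*(s**2).sum(1,keepdims=True))
    M,p=pose(c); return p, np.c_[s,np.ones(len(s))]@M.T
def plane(c,uv,z):
    p,d=ray(c,uv); return p+d*((z-p[2])/d[:,2])[:,None]
def proj(c,P):
    M,p=pose(c); q=(np.atleast_2d(P)-p)@M; s=q[:,:2]/q[:,2:]; s=s*(1+c["k1"]*(s**2).sum(1,keepdims=True))
    K=c["camera_matrix"]; return s*[K[0,0],K[1,1]]+[K[0,2],K[1,2]]
E
python3 - <<'E'
import cv2,numpy as np
from rig import vision
a=cv2.imread("pics/top0.png")[155:245,200:460]; b=cv2.imread("pics/scene0.png")[125:255,190:345]
a=cv2.resize(a,None,fx=3,fy=3,interpolation=cv2.INTER_CUBIC); b=cv2.resize(b,None,fx=2.5,fy=2.5,interpolation=cv2.INTER_CUBIC)
o=np.zeros((600,800,3),np.uint8); o[:270,:780]=a; o[272:272+b.shape[0],:b.shape[1]]=b[:328]
w=vision.read_camera("wrist")
o[272:272+300,395:795]=cv2.resize(w["color"][:,:,::-1],(400,300))
cv2.imwrite("pics/crop1.png",o); print(w["position"],w["attitude"],w["camera_matrix"],w["k1"])
E
```

```text
[168.18216058 579.81578662 372.28982906] [1.62581519e+02 5.41216905e-02 6.64917898e+01] [[295.18220623   0.         275.39439249]
 [  0.         295.18220623 210.37907601]
 [  0.           0.           1.        ]] 0.021254489118721468
```

View pics/crop1.png

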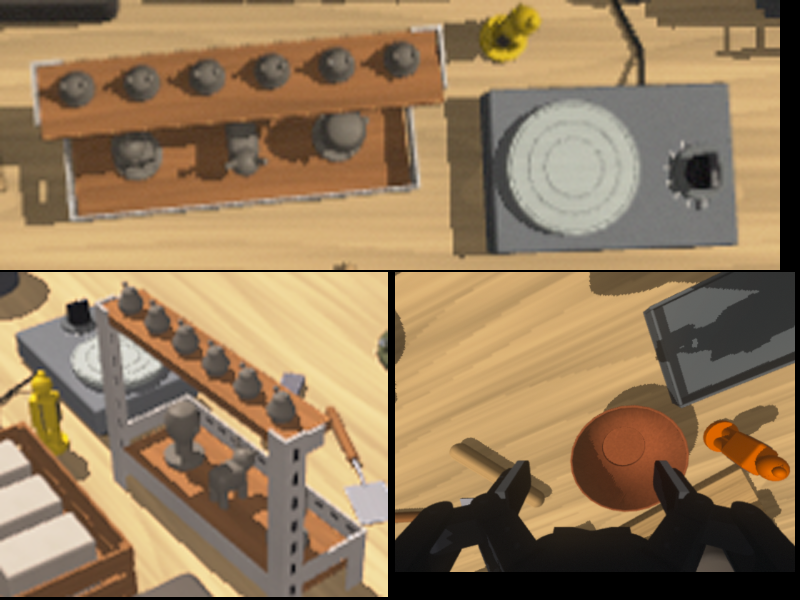

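Top crop: the bust is at (340,133), the ox at (243,148) and the man at (135,155), which puts him in the rack's +y place. The wheel centre is at (573,167) and the dial at (697,172). The orange and yellow look-alikes stand elsewhere.

Run:
```python
from h import *
from rig import vision
c=vision.read_camera("top")
f=lambda x,y:(200+(x+.5)/3-.5,155+(y+.5)/3-.5)
np.set_printoptions(precision=1,suppress=True)
r=plane(c,[f(72,217),f(417,186)],98); print("rail",r); d=r[0]-r[1]; yaw=np.arctan2(-d[0],d[1]); print(np.linalg.norm(d),np.degrees(yaw))
print("rack org",r.mean(0)[:2]+72*np.array([np.cos(yaw),np.sin(yaw)]))
print("house",plane(c,[f(497,251),f(736,244),f(491,93),f(728,84)],60))
print("wheel",plane(c,f(573,167),78),"dial",plane(c,f(704,172),104), plane(c,f(697,172),74))
g=cv2.cvtColor(c["color"],cv2.COLOR_RGB2HSV); m=((g[...,1]<40)&(g[...,2]>150)).astype(np.uint8); m[:, :365]=0;m[:,416:]=0;m[:185]=0;m[238:]=0
k=cv2.connectedComponentsWithStats(m); i=1+k[2][1:,4].argmax(); print(k[2][i],k[3][i],plane(c,k[3][i],78))
print("man head",plane(c,[f(135,150),f(135,160)],205))
```

```text
rail [[485.7 367.4  98. ]
 [517.3 -34.1  98. ]]
402.7097160158949 4.495096799232384
rack org [573.3 172.3]
house [[ 440.5 -134.5   60. ]
 [ 444.8 -426.3   60. ]
 [ 630.6 -132.6   60. ]
 [ 639.3 -424.7   60. ]]
wheel [[ 538.8 -224.3   78. ]] dial [[ 529.4 -372.4  104. ]] [[ 531.4 -375.9   74. ]]
[ 369  188   44   45 1517] [390.8 210.4] [[ 538.6 -224.9   78. ]]
man head [[553.5 286.5 205. ]
 [542.7 286.6 205. ]]
```

```bash
cat >> h.py <<'E'
def tool(h,tilt,flip=1):
    h,t=np.radians([h,tilt]); z=np.array([np.sin(t)*np.cos(h),np.sin(t)*np.sin(h),-np.cos(t)]); y=flip*np.array([-np.sin(h),np.cos(h),0]); return np.c_[np.cross(y,z),y,z]
def delta(s,P,M):
    q=R.from_euler('xyz',s["tcp_rot"],degrees=True); v=(R.from_matrix(M)*q.inv()).as_rotvec(degrees=True)
    return (np.array(P)-s["position"])/1000, v, np.linalg.norm(v)
E
python3 - <<'E'
from h import *
from rig import manip
np.set_printoptions(precision=3,suppress=True)
s=manip.read_state(); y=np.radians(4.5); Rk=np.array([[np.cos(y),-np.sin(y)],[np.sin(y),np.cos(y)]])
p=np.array([573,172])+Rk@[-110,120]
for f in (1,-1): print(p,delta(s,[*p,200],tool(4.5,60,f)))
E
```

```text
[453.924 283.   ] (array([ 0.215, -0.267, -0.031]), array([ -9.929, -59.735,  25.39 ]), np.float64(65.66181646686996))
[453.924 283.   ] (array([ 0.215, -0.267, -0.031]), array([  78.59 ,  -13.214, -133.944]), np.float64(155.8589405304009))
```

```bash
python3 -m handwheel '[[0.03,-0.038,0.01,-1.42,-8.53,3.63,1],[0.06,-0.076,0.01,-2.84,-17.06,7.26,1],[0.09,-0.114,0.01,-4.26,-25.6,10.9,1],[0.12,-0.152,0,-5.7,-34.1,14.5,1],[0.15,-0.19,0,-7.1,-42.7,18.1,1]]'; python3 -c "
from rig import manip; s=manip.read_state(); print(s['joint_pos'],s['position'],s['tcp_rot'])"
```

```text
clock: 0.82
position: [389.5, 359.1, 231.2]
tcp_rot: [175.9, 43.2, 174.0]
wrist_force: [0.4, -0.2, 0.6]
gripper_width: 85.2
finger_force: 0.0
[ 65.64963083  -5.62760162 -42.95070516  31.34024752 -38.67008029
  62.39542682] [389.4732574  359.11403743 231.1880266 ] [175.85167451  43.18456656 174.04843253]
```

```bash
python3 -m handwheel '[[0.03,-0.038,0,-1.42,-8.53,3.63,1],[0.06,-0.076,-0.01,-2.84,-17.06,7.26,1],[0.065,-0.076,-0.02,-2.84,-17.06,7.26,1],[0.065,-0.076,-0.02,-2.84,-17.06,7.26,1],[0.065,-0.076,-0.02,-2.84,-17.06,7.26,1]]'
python3 - <<'E'
from h import *
from rig import manip, vision
s=manip.read_state(); print(s['joint_pos'],s['position'],s['tcp_rot'])
c=vision.read_camera("wrist"); print(c["position"],c["attitude"]); cv2.imwrite("pics/w1.png",c["color"][:,:,::-1])
E
```

```text
clock: 1.45
position: [457.7, 311.4, 232.4]
tcp_rot: [-177.8, 57.9, -175.3]
wrist_force: [-0.1, 0.5, -0.0]
gripper_width: 85.5
finger_force: 0.0
[ 59.49125778  -8.52518012 -58.76087954  -0.90330417 -45.55621354
  38.35627747] [457.67124886 311.35480049 232.44198305] [-177.81629239   57.89336621 -175.34704182]
[295.894447   302.86234478 242.35213089] [104.65066883   1.11262072  92.77468409]
```

View pics/w1.png

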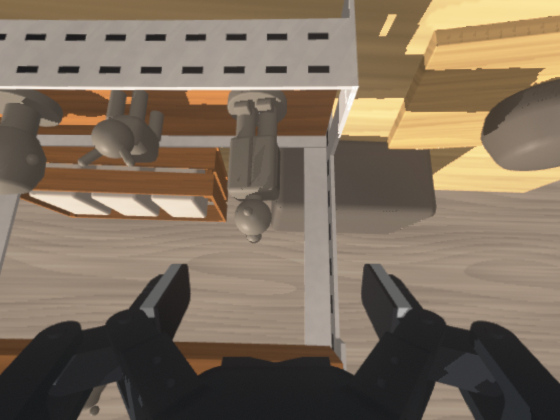

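The wrist view is upside down, and it shows the man: plinth at (257,103), coat at (254,165), head at (252,215). He is free of the ox at (125,135). I'll enlarge it with a model overlay.

```bash
cat >> h.py <<'E'
def model(x,y,yaw,z0=60):
    a=np.linspace(0,2*np.pi,41); L=[np.c_[30*np.cos(a),30*np.sin(a),0*a+h] for h in (0,12)]
    b=np.array([[-17,-22],[17,-22],[17,22],[-17,22],[-17,-22]]); L+=[np.c_[b,np.full(5,h)] for h in (46.,102.)]
    L+=[np.array([[*p,46.],[*p,102.]]) for p in b[:4]]; M=R.from_euler('z',yaw,degrees=True).as_matrix()
    return [l@M.T+[x,y,z0] for l in L]
def crop(c,x0,y0,w,h,f,Ls=()):
    o=cv2.resize(c["color"][y0:y0+h,x0:x0+w,::-1],None,fx=f,fy=f,interpolation=cv2.INTER_CUBIC).copy()
    for l in Ls: cv2.polylines(o,[np.round((proj(c,l)-[x0,y0]+.5)*f).astype(int)],False,(0,255,0),1)
    return o
E
python3 - <<'E'
from h import *
from rig import vision
w=vision.read_camera("wrist"); t=vision.read_camera("top"); m=model(563.6,292,4.5)
a=np.hstack([crop(w,210,80,88,165,3),crop(w,210,80,88,165,3,m)])
b=np.vstack([crop(t,222,185,52,45,5),crop(t,222,185,52,45,5,m)])
o=np.zeros((500,800,3),np.uint8); o[:a.shape[0],:a.shape[1]]=a; o[:b.shape[0],535:535+b.shape[1]]=b
cv2.imwrite("pics/m1.png",o); import pickle; pickle.dump((w,t),open("m1.pkl","wb"))
E
```

```text
(no output)
```

View pics/m1.png

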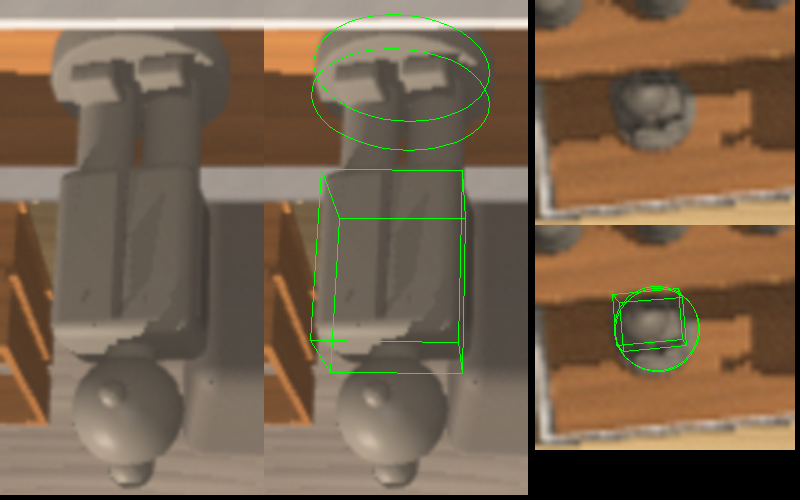

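The plinth sits slightly nearer to the robot than the guess. The coat's right side face is visible at columns 193–207, so he is yawed the other way. I'll fit the pose to these edges.

Run:
```python
from h import *
import pickle
from scipy.optimize import least_squares
w,t=pickle.load(open("m1.pkl","rb")); np.set_printoptions(precision=2,suppress=True)
W=lambda P:(proj(w,P)-[210,80]+.5)*3
T=lambda P:(proj(t,P)-[222,185]+.5)*5
def res(p,full=False):
    m=model(*p); M=R.from_euler('z',p[2],degrees=True).as_matrix(); q=lambda *v: W(M@np.array(v,float)+[p[0],p[1],60])[0]
    pl=W(np.r_[m[0],m[1]]); tp=T(np.r_[m[0],m[1]])
    r=[(q(-17,-22,74)[0]-59.5)/3,(q(-17,22,74)[0]-193)/3,(q(17,22,74)[0]-207)/3,(q(-17,-22,46)[1]-172)/3,(q(-17,22,46)[1]-166)/3,
       (pl[:,0].min()-52)/3,(pl[:,0].max()-229)/3,(tp[:,0].min()-76.5)/5,(tp[:,0].max()-158)/5,(tp[:,1].max()-151)/5]
    return np.array(r)
s=least_squares(res,[562,293,0]); print(s.x,s.fun)
for yw in (-10,-5,0,5): 
    f=least_squares(lambda p:res([*p,yw]),[562,293]); print(yw,f.x,f.fun,f.cost)
cv2.imwrite("pics/m2.png",np.hstack([crop(w,210,80,88,165,3,model(*s.x)),cv2.copyMakeBorder(crop(t,222,185,52,45,5,model(*s.x)),0,270,0,0,0)]))
```

```text
[563.18 293.75   9.35] [-1.82  1.23  0.43  0.01  0.17  0.02  0.39 -0.02  0.71 -0.85]
-10 [562.59 292.54] [ 2.34  5.7  -6.67 -4.05  3.97 -1.23 -0.7   0.32  1.04 -0.69] 59.182595277650144
-5 [562.82 292.82] [ 0.93  4.8  -4.68 -3.06  2.96 -0.97 -0.4   0.26  0.94 -0.77] 33.32473741253344
0 [563.   293.13] [-0.24  3.73 -2.78 -2.02  1.97 -0.62 -0.19  0.15  0.88 -0.8 ] 15.765329112563384
5 [563.13 293.44] [-1.2   2.45 -1.02 -0.94  1.   -0.3   0.18  0.08  0.78 -0.85] 5.923018956089007
```

View pics/m2.png

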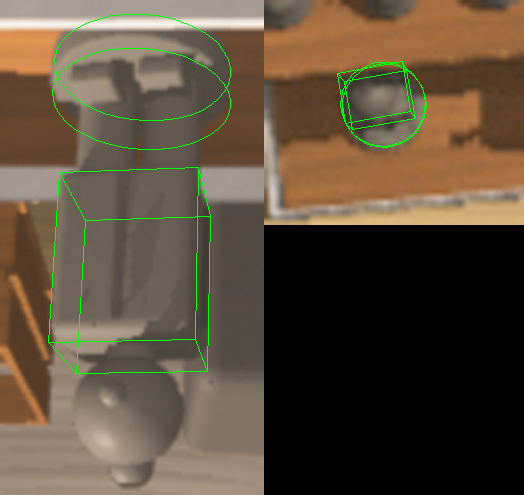

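Run:
```python
from h import *
from rig import manip
np.set_printoptions(precision=3,suppress=True)
s=manip.read_state(); print(s["position"],s["tcp_rot"],s["clock"],s["joint_pos"])
M=tool(9.3,57); T=np.array([563.2,293.7,135])+21*M[:,2]; print("z",M[:,2])
for b in (0,80): print(T-b*M[:,2],delta(s,T-b*M[:,2],M),R.from_matrix(M).as_euler('xyz',degrees=True))
```

```text
[457.912 311.903 233.195] [-177.959   57.965 -175.451] 1.6 [ 59.503  -8.551 -58.741  -0.975 -45.564  38.336]
z [ 0.828  0.136 -0.545]
[580.581 296.546 123.563] (array([ 0.123, -0.015, -0.11 ]), array([0.973, 1.091, 6.471]), np.float64(6.634492897786707)) [-180.    57.  -170.7]
[514.369 285.704 167.134] (array([ 0.056, -0.026, -0.066]), array([0.973, 1.091, 6.471]), np.float64(6.634492897786707)) [-180.    57.  -170.7]
```

```bash
python3 -m handwheel '[[0.02,0,-0.015,0.5,0.5,3,1],[0.04,-0.005,-0.03,1,1,6.5,1],[0.05,-0.01,-0.04,1,1,6.5,1],[0.05,-0.01,-0.04,1,1,6.5,1],[0.05,-0.01,-0.04,1,1,6.5,1]]'
cat > d.py <<'E'
from h import *
from rig import manip
import sys
np.set_printoptions(precision=3,suppress=True)
def go(P,h,tilt,flip=1):
    s=manip.read_state(); print(s["clock"],s["position"],s["tcp_rot"],"J",s["joint_pos"],"w",s["gripper_width"],"F",s["wrist_force"],s["finger_force"])
    print(delta(s,P,tool(h,tilt,flip)))
E
python3 - <<'E'
from d import *
M=tool(9.3,57); T=np.array([563.2,293.7,135])+21*M[:,2]
go(T-80*M[:,2],9.3,57); go(T,9.3,57)
E
```

```text
clock: 2.22
position: [519.8, 321.8, 209.9]
tcp_rot: [-178.9, 55.4, -170.8]
wrist_force: [0.6, -0.2, 0.1]
gripper_width: 84.9
finger_force: 0.0
2.225 [519.75  321.753 209.899] [-178.948   55.368 -170.816] J [ 48.669  -3.939 -58.722 -12.429 -32.5    25.371] w 84.94313017344305 F [ 0.599 -0.156  0.058] 0.0
(array([-0.005, -0.036, -0.043]), array([ 0.84 , -1.516,  0.991]), np.float64(1.9966900779917198))
2.225 [519.75  321.753 209.899] [-178.948   55.368 -170.816] J [ 48.669  -3.939 -58.722 -12.429 -32.5    25.371] w 84.94313017344305 F [ 0.599 -0.156  0.058] 0.0
(array([ 0.061, -0.025, -0.086]), array([ 0.84 , -1.516,  0.991]), np.float64(1.9966900779917198))
```

```bash
cat > fk.py <<'E'
from h import *
from scipy.optimize import least_squares
D=[([66.5196,18.004,-2.7539,69.3406,0,90],[238.83,549.78,230.44]),([65.6496,-5.6276,-42.9507,31.3402,-38.67,62.395],[389.47,359.11,231.19]),
([59.503,-8.551,-58.741,-.975,-45.564,38.336],[457.9,311.9,233.2]),([48.669,-3.939,-58.722,-12.429,-32.5,25.371],[519.75,321.753,209.9])]
def fk(j,k):
    j=np.radians(j); a,z0,L1,e,L2,La,Lb=k; f=j[1]-j[2]; P=f+j[3]
    u=lambda p:np.array([np.cos(p),0,-np.sin(p)]); n=lambda p:np.array([np.sin(p),0,np.cos(p)])
    q=np.array([a,0,z0])+L1*n(j[1])+e*n(f)+L2*u(f)+La*u(P)
    t=u(P)*np.cos(j[4])+np.array([0,1,0])*np.sin(j[4]); q=q+Lb*t
    M=R.from_euler('z',j[0]).as_matrix(); return M@q, M@t
def fit():
    r=lambda k:np.r_[np.concatenate([fk(j,k)[0]-p for j,p in D]),.02*(k-k0)]
    k0=np.array([0,300,400,0,400,80,220.]); s=least_squares(r,k0); return s
s=fit(); k=s.x
B=np.array([[-152.73,152.73],[-39.44,99.34],[-58.76,71.6],[-118.89,123.64],[-81.53,83.1]])
def ik(P,tz):
    best=None
    for g in ([20,10,-30,30,-10],[50,0,-50,10,-30],[0,20,-20,20,20]):
        q=least_squares(lambda j:np.r_[fk(j,k)[0]-P,200*(fk(j,k)[1]-tz)],g,bounds=B.T)
        if best is None or q.cost<best.cost: best=q
    return best.x,np.sqrt(2*best.cost)
if __name__=="__main__":
    np.set_printoptions(precision=1,suppress=True); print(s.x,s.fun)
    for tilt in (40,45,50,55,60):
        for h in (9.3,20):
            z=tool(h,tilt)[:,2]; G=np.array([563.2,293.7,135])+21*z
            for nm,P in (("grasp",G),("back80",G-80*z),("up50",G+[0,0,50]),("out",G+[-115*np.cos(.08),-115*np.sin(.08),55])): print(tilt,h,nm,*ik(P,z))
E
python3 fk.py
```

```text
[  2.3 283.5 519.   75.6 439.1 131.  330.9] [-0.1 -0.1 -0.1  0.1  0.3  0.1  0.   0.1  0.1 -0.2 -0.2 -0.   0.  -0.3
  2.4  1.5  0.8  1.   2.2]
40 9.3 grasp [ 35.5   6.8 -49.3  -3.  -16.5] 1.1683534742427466e-13
40 9.3 back80 [ 38.7  -3.9 -49.7   8.1 -18.4] 3.1888728582940724e-14
40 9.3 up50 [ 35.5   2.1 -45.8   5.1 -16.5] 4.44955726205437e-14
40 9.3 out [ 45.   -9.  -54.5  10.2 -22. ] 1.7656721153589273e-13
40 20 grasp [ 31.    5.5 -51.4  -6.4  -7. ] 6.355287432313019e-14
40 20 back80 [ 32.4  -6.2 -52.3   4.5  -7.9] 2.25775583209459e-13
40 20 up50 [ 31.    0.6 -47.9   2.   -7. ] 1.5624368650594951e-13
40 20 out [ 39.6 -11.6 -57.4   5.9 -12.5] 8.209556898860188e-14
45 9.3 grasp [ 36.7   7.  -53.8 -12.4 -19. ] 6.640665172819853e-14
45 9.3 back80 [ 40.6  -4.6 -55.1  -1.  -21.5] 2.599648317566899e-13
45 9.3 up50 [ 36.7   1.6 -50.6  -3.7 -19. ] 8.789629445595847e-14
45 9.3 out [ 47.   -9.6 -58.8   2.6 -25.6] 0.3711072009618027
45 20 grasp [ 31.5   5.8 -56.2 -16.4  -8.1] 1.3475473454053125e-13
45 20 back80 [ 33.3  -7.2 -58.2  -5.3  -9.3] 1.7196978361279202e-13
45 20 up50 [ 31.5   0.  -52.9 
[... 905 characters left out ...]
517407604397174
55 20 back80 [ 35.9  -6.3 -58.8  -7.4 -13.7] 33.404885405727654
55 20 up50 [ 32.7   1.  -58.8 -21.  -10.7] 11.694641302632405
55 20 out [ 44.7 -10.9 -58.8   0.7 -21.1] 39.11460040234116
60 9.3 grasp [ 41.4  11.5 -58.8 -29.1 -29.1] 24.13538593779103
60 9.3 back80 [ 48.2  -0.3 -58.8 -11.  -34.9] 34.87201703174413
60 9.3 up50 [ 40.8   4.7 -58.8 -24.8 -27.8] 15.770082183773852
60 9.3 out [ 55.   -4.8 -58.8  -1.9 -40.2] 37.14260713292583
60 20 grasp [ 34.2   8.  -58.8 -26.5 -13.5] 36.116464558703946
60 20 back80 [ 37.8  -5.5 -58.8  -8.2 -16.8] 50.58985707750299
60 20 up50 [ 33.7   1.6 -58.8 -22.7 -12.6] 26.463357108400952
60 20 out [ 47.1 -10.  -58.8  -0.5 -25.2] 53.10105134025676
```

Run:
```python
from d import *
from fk import ik
M=tool(9.3,46); T=np.array([563.2,293.7,138])+14*M[:,2]; print(T,M[:,2])
go(T-85*M[:,2],9.3,46)
for b in (0,85): print(ik(T-b*M[:,2],M[:,2]))
```

```text
[573.138 295.327 128.275] [ 0.71   0.116 -0.695]
2.225 [519.75  321.753 209.899] [-178.948   55.368 -170.816] J [ 48.669  -3.939 -58.722 -12.429 -32.5    25.371] w 84.94313017344305 F [ 0.599 -0.156  0.058] 0.0
(array([-0.007, -0.036, -0.023]), array([-0.846,  9.354,  0.931]), np.float64(9.437921974508791))
(array([ 37.211,   5.775, -54.76 , -12.995, -19.678]), np.float64(1.3026147912816716e-13))
(array([ 41.626,  -6.716, -55.95 ,  -0.422, -22.623]), np.float64(2.1429435552341448e-13))
```

```bash
python3 -m handwheel '[[0,-0.01,0,-0.4,4.7,0.5,1],[-0.007,-0.02,0,-0.8,9.4,0.9,1],[-0.007,-0.03,-0.01,-0.8,9.4,0.9,1],[-0.007,-0.03,-0.01,-0.8,9.4,0.9,1],[-0.007,-0.03,-0.01,-0.8,9.4,0.9,1]]'
python3 - <<'E'
from d import *
M=tool(9.3,46); T=np.array([563.2,293.7,138])+14*M[:,2]; go(T-85*M[:,2],9.3,46)
E
```

```text
clock: 2.85
position: [512.6, 291.5, 198.9]
tcp_rot: [180.0, 46.0, -170.8]
wrist_force: [-0.1, -0.0, 0.6]
gripper_width: 85.1
finger_force: 0.0
2.85 [512.568 291.547 198.945] [ 179.958   45.97  -170.762] J [ 42.34   -7.359 -54.487   1.943 -23.081  24.368] w 85.07577272699149 F [-0.097 -0.027  0.585] 0.0
(array([ 0.   , -0.006, -0.012]), array([-0.024, -0.034,  0.032]), np.float64(0.052272960381590065))
```

```bash
python3 -m handwheel '[[0,-0.006,-0.012,0,0,0,1],[0.015,-0.0035,-0.027,0,0,0,1],[0.03,-0.001,-0.041,0,0,0,1],[0.045,0.0015,-0.056,0,0,0,1],[0.0605,0.004,-0.0705,0,0,0,1]]' 30
python3 - <<'E'
from d import *
from rig import vision
M=tool(9.3,46); T=np.array([563.2,293.7,138])+14*M[:,2]; go(T,9.3,46)
w=vision.read_camera("wrist"); cv2.imwrite("pics/g1.png",crop(w,0,0,560,420,1.4,model(563.2,293.7,9.3)))
E
```

```text
clock: 3.48
position: [573.9, 296.2, 128.6]
tcp_rot: [179.9, 46.0, -170.8]
wrist_force: [-0.2, 0.4, 0.2]
gripper_width: 85.4
finger_force: 0.0
3.475 [573.916 296.201 128.627] [ 179.918   46.002 -170.777] J [ 37.226   5.768 -54.653 -12.889 -19.662  20.263] w 85.37865554502345 F [-0.18   0.438  0.182] 0.0
(array([-0.001, -0.001, -0.   ]), array([-0.057, -0.007,  0.017]), np.float64(0.05983020964779916))
```

View pics/g1.png

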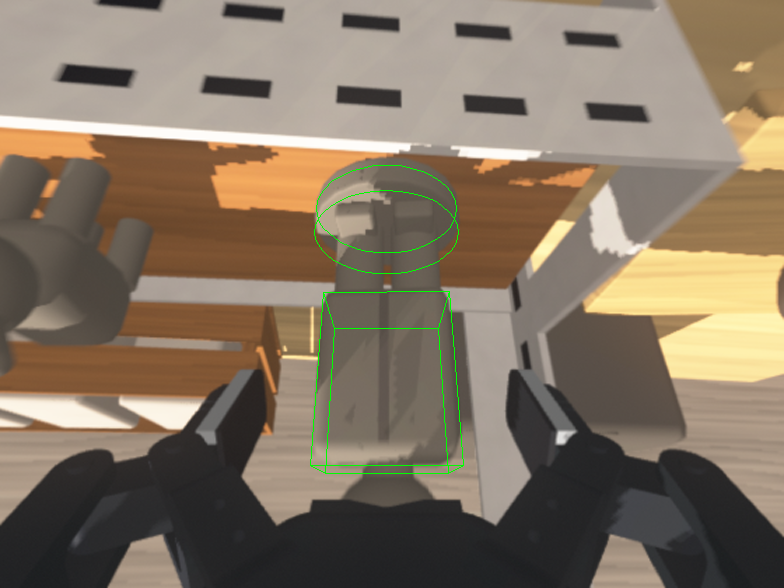

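The wrist view shows the coat centred between the open fingers: coat columns 325–455, pads at 250 and 520. The overlay matches, so I close and lift.

```bash
python3 -m handwheel '[[0,0,0,0,0,0,-0.3],[0,0,0,0,0,0,-0.6],[0,0,0,0,0,0,-1],[0,0,0,0,0,0,-1],[0,0,0,0,0,0,-1]]' 35 && python3 -m handwheel '[[0,0,0,0,0,0,-1],[0,0,0.002,0,0,0,-1],[0,0,0.005,0,0,0,-1],[0,0,0.01,0,0,0,-1],[0,0,0.015,0,0,0,-1]]' 35; python3 -c "
from rig import manip; s=manip.read_state(); print(s['position'],s['tcp_rot'],s['wrist_torque'])"
```

```text
clock: 4.15
position: [573.9, 296.0, 130.4]
tcp_rot: [179.9, 46.1, -170.9]
wrist_force: [-1.8, -0.2, 2.7]
gripper_width: 44.5
finger_force: 37.7
clock: 4.78
position: [573.8, 295.7, 144.9]
tcp_rot: [179.9, 46.0, -170.8]
wrist_force: [0.4, -0.5, -1.9]
gripper_width: 43.9
finger_force: 37.8
[573.79488523 295.6898763  144.92208742] [ 179.89857173   45.99051065 -170.83487738] [-0.21043656  1.00546827  0.0174589 ]
```

```bash
python3 -m handwheel '[[0,0,0.012,0,0,0,-1],[0,0,0.024,0,0,0,-1],[0,0,0.038,0,0,0,-1],[0,0,0.052,0,0,0,-1],[0,0,0.055,0,0,0,-1]]'
python3 - <<'E'
from d import *
from fk import ik
np.set_printoptions(precision=1,suppress=True)
go([573.9-120,296-9,215],9.3,46); z=tool(9.3,46)[:,2]
print("out",ik(np.array([573.9-120,296-9,205]),z),ik(np.array([573.9-120,296-9,225]),z))
for h in (0,-22,-40,-60):
    z=tool(h,46)[:,2]; c,s=np.cos(np.radians(h)),np.sin(np.radians(h))
    P=np.array([538.6+10.9*c,-225+10.9*s,148]); print(h,P,ik(P,z),ik(P-90*z,z),"mid",ik(np.array([470,50,225]),z))
E
```

```text
clock: 5.4
position: [574.7, 296.4, 202.2]
tcp_rot: [179.8, 46.2, -170.9]
wrist_force: [-0.6, 0.2, -2.2]
gripper_width: 44.3
finger_force: 37.8
5.4 [574.7 296.4 202.2] [ 179.8   46.2 -170.9] J [ 37.2  -1.8 -49.6  -0.5 -19.7  20.3] w 44.30918045521806 F [-0.6  0.2 -2.2] 37.76341901393607
(array([-0.1, -0. ,  0. ]), array([-0.2,  0.1,  0.1]), np.float64(0.2459463048930422))
out (array([ 48.6, -13.5, -57.6,   7.2, -27.1]), np.float64(2.3452630355556366e-13)) (array([ 48.6, -15.2, -55.6,  10.9, -27.1]), np.float64(1.3805461486442948e-13))
0 [ 549.5 -225.   148. ] (array([-35.8,  -0.9, -57.3,  -6.5,  24.9]), np.float64(1.0509666281349659e-13)) (array([-42.4, -13.5, -56.4,   9.6,  29. ]), np.float64(1.754069068042538e-13)) mid (array([ 12.3, -27.5, -58.8,  18.4,  -8.9]), np.float64(18.825350882510374))
-22 [ 548.7 -229.1  148. ] (array([-23.1,  -4. , -58.8,  -8. ,   0.8]), np.float64(10.190342409423094)) (array([-23.4, -19.2, -58.8,   7.5,   1. ]), np.float64(11.662246880257106)) mid (array([ 29.2, -20.8, -57.8,  20. , -34.1]), np.float64(1.086376914473589e-13))
-40 [ 546.9 -232.   148. ] (array([-12.2,  -2.1, -58.8,  -8.7, -19.7]), np.float64(1.5633851451168375)) (array([ -6.8, -16.1, -58.8,   6.6, -23.2]), np.float64(0.49992042771446465)) mid (array([ 35.2,  -8.1, -46.9,  36.5, -44.1]), np.float64(1.441533002235186e-13))
-60 [ 544.1 -234.4  148. ] (array([ -3.8,   4.2, -49.6,   6.2, -36.7]), np.float64(1.2460481666677238e-13)) (array([  4. ,  -4.1, -46.7,  23. , -40.3]), np.float64(1.7481327926492535e-13)) mid (array([ 36.1,   6.2, -32.3,  57.8, -45.7]), np.float64(1.0485396719278313e-13))
```

```bash
python3 -m handwheel '[[-0.02,-0.002,0.002,0,0,0,-1],[-0.05,-0.004,0.005,0,0,0,-1],[-0.08,-0.006,0.01,0,0,0,-1],[-0.11,-0.009,0.015,0,0,0,-1],[-0.12,-0.01,0.018,0,0,0,-1]]' && python3 -m handwheel '[[0,0,0,0,0,0,-1],[0,-0.02,0,0,0,-4,-1],[0,-0.05,0,0,0,-11,-1],[0,-0.085,0,0,0,-19,-1],[0,-0.12,0,0,0,-27,-1]]'
python3 - <<'E'
from d import *
h=-60; c,s=np.cos(np.radians(h)),np.sin(np.radians(h)); go([538.6+10.9*c,-225+10.9*s,180],h,46)
E
```

```text
clock: 6.02
position: [451.6, 285.1, 216.7]
tcp_rot: [180.0, 45.9, -170.7]
wrist_force: [0.1, -0.3, -3.2]
gripper_width: 44.1
finger_force: 37.8
clock: 6.65
position: [454.3, 164.9, 217.6]
tcp_rot: [179.8, 46.0, 161.9]
wrist_force: [0.0, -0.1, -2.7]
gripper_width: 43.8
finger_force: 37.7
6.65 [454.295 164.925 217.588] [179.846  46.007 161.862] J [ 46.278 -12.403 -52.268  25.87  -40.37   55.313] w 43.84521011606531 F [ 0.008 -0.086 -2.738] 37.738561551086605
(array([ 0.09 , -0.399, -0.038]), array([ -0.081,   0.074, -41.973]), np.float64(41.97323000626479))
```

```bash
python3 -m handwheel '[[0.004,-0.035,0,0,0,-6,-1],[0.012,-0.075,0,0,0,-13,-1],[0.02,-0.12,0,0,0,-20,-1],[0.03,-0.165,0,0,0,-27,-1],[0.04,-0.205,0,0,0,-32,-1]]' && python3 -m handwheel '[[0.008,-0.04,0,0,0,-3,-1],[0.018,-0.085,0,0,0,-6,-1],[0.03,-0.13,0,0,0,-8,-1],[0.042,-0.17,-0.01,0,0,-10,-1],[0.05,-0.194,-0.025,0,0,-10,-1]]' && python3 -m handwheel '[[0,0,-0.008,0,0,0,-1],[0,0,-0.013,0,0,0,-1],[0,0,-0.013,0,0,0,-1],[0,0,-0.013,0,0,0,-1],[0,0,-0.013,0,0,0,-1]]'
python3 - <<'E'
from d import *
from rig import vision
import pickle
h=-60; c,s=np.cos(np.radians(h)),np.sin(np.radians(h)); go([538.6+10.9*c,-225+10.9*s,148],h,46)
st=manip.read_state(); P=st["position"]; hd=st["tcp_rot"][2]+180; hr=np.radians(hd)
f=P[:2]-10.9*np.array([np.cos(hr),np.sin(hr)]); print("fig",f,hd)
t=vision.read_camera("top"); w=vision.read_camera("wrist"); sc=vision.read_camera("scene"); pickle.dump((t,w,sc,st),open("p1.pkl","wb"))
a=np.linspace(0,6.3,60); wh=lambda r:np.c_[538.6+r*np.cos(a),-224.9+r*np.sin(a),0*a+78]
m=model(*f,hd,P[2]-70)
o=np.zeros((600,800,3),np.uint8)
A=crop(t,350,170,105,85,4,[wh(80),wh(40)]+m); W=crop(w,110,0,360,420,.95,[wh(80)]+m); S=crop(sc,190,115,90,70,4.2,[wh(80)]+m)
o[:A.shape[0],:A.shape[1]]=A; o[:W.shape[0],440:440+W.shape[1]]=W; o[345:345+255,:S.shape[1]]=S[:255]
cv2.imwrite("pics/p1.png",o)
E
```

```text
clock: 7.28
position: [495.2, -40.6, 217.5]
tcp_rot: [179.8, 46.0, 129.9]
wrist_force: [0.3, 0.2, -2.3]
gripper_width: 44.4
finger_force: 37.7
clock: 7.9
position: [545.4, -235.8, 193.0]
tcp_rot: [179.7, 46.1, 119.9]
wrist_force: [0.2, 0.9, -1.6]
gripper_width: 43.9
finger_force: 37.7
clock: 8.52
position: [544.3, -232.7, 180.3]
tcp_rot: [179.8, 46.0, 120.2]
wrist_force: [0.6, 0.2, -2.8]
gripper_width: 44.2
finger_force: 37.7
8.525 [ 544.326 -232.747  180.304] [179.826  46.034 120.167] J [ -3.692   0.998 -47.533  11.301 -36.583  45.885] w 44.21410970918506 F [ 0.647  0.194 -2.85 ] 37.734613423235714
(array([-0.   , -0.002, -0.032]), array([-0.031,  0.121, -0.292]), np.float64(0.3180434046417237))
fig [ 538.849 -223.323] 300.167325275474
```

View pics/p1.png

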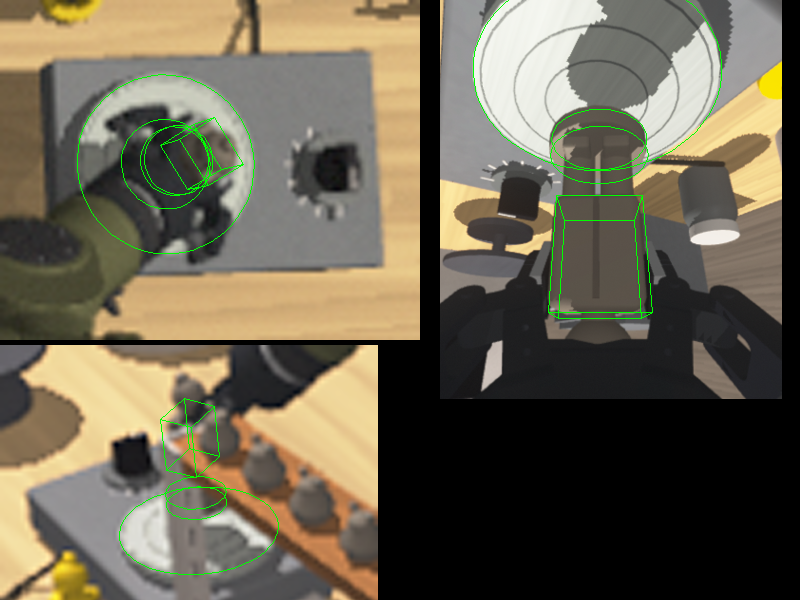

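The wheel overlay (ring centre about (165,163) in the top crop) and the man model both line up in all three views, and he hangs upright about 30 mm above the wheel. I'll lower him slowly.

```bash
python3 -m handwheel '[[0,-0.0015,-0.007,0,0,0,-1],[0,-0.0015,-0.014,0,0,0,-1],[0,-0.0015,-0.02,0,0,0,-1],[0,-0.0015,-0.025,0,0,0,-1],[0,-0.0015,-0.027,0,0,0,-1]]' && python3 -m handwheel '[[0,0,-0.0005,0,0,0,-1],[0,0,-0.001,0,0,0,-1],[0,0,-0.0015,0,0,0,-1],[0,0,-0.002,0,0,0,-1],[0,0,-0.0025,0,0,0,-1]]'
```

```text
clock: 9.3
position: [543.6, -234.8, 152.0]
tcp_rot: [179.9, 46.0, 120.2]
wrist_force: [-0.2, 0.0, -2.2]
gripper_width: 44.4
finger_force: 37.8
clock: 9.93
position: [543.9, -234.8, 150.2]
tcp_rot: [179.9, 46.0, 120.2]
wrist_force: [0.6, 0.1, -1.5]
gripper_width: 43.9
finger_force: 37.8
```

```bash
python3 -m handwheel '[[0,0,-0.0005,0,0,0,-1],[0,0,-0.001,0,0,0,-1],[0,0,-0.0015,0,0,0,-1],[0,0,-0.0015,0,0,0,-1],[0,0,-0.0015,0,0,0,-1]]'
```

```text
clock: 10.55
position: [543.9, -234.8, 148.7]
tcp_rot: [179.9, 46.0, 120.2]
wrist_force: [0.4, 0.2, -2.5]
gripper_width: 44.4
finger_force: 37.8
```

```bash
python3 -m handwheel '[[0,0,-0.0005,0,0,0,-1],[0,0,-0.001,0,0,0,-1],[0,0,-0.0015,0,0,0,-1],[0,0,-0.0015,0,0,0,-1],[0,0,-0.0015,0,0,0,-1]]'; python3 -c "
from rig import manip; print(manip.read_state()['wrist_torque'])"
```

```text
clock: 11.18
position: [544.3, -235.1, 148.3]
tcp_rot: [179.9, 46.1, 120.1]
wrist_force: [-2.6, 3.0, 4.8]
gripper_width: 44.4
finger_force: 37.4
[ 0.25551657  0.65059543 -0.29814875]
```

```bash
python3 -m handwheel '[[0,0,-0.0005,0,0,0,-1],[0,0,-0.001,0,0,0,-1],[0,0,-0.0015,0,0,0,-1],[0,0,-0.0015,0,0,0,-1],[0,0,-0.0015,0,0,0,-1]]'; python3 -c "
from rig import manip; print(manip.read_state()['wrist_torque'])"
```

```text
clock: 11.8
position: [545.1, -235.6, 148.3]
tcp_rot: [179.7, 46.3, 120.0]
wrist_force: [-5.0, 2.5, 11.0]
gripper_width: 44.3
finger_force: 34.9
[-0.25518651  0.44805237 -0.40526502]
```

```bash
python3 -m handwheel '[[0,0,0.001,0,0,0,-1],[0,0,0.0018,0,0,0,-1],[0,0,0.0018,0,0,0,-1],[0,0,0.0018,0,0,0,-1],[0,0,0.0018,0,0,0,-1]]' 20
```

```text
clock: 12.42
position: [544.5, -234.9, 148.2]
tcp_rot: [179.8, 46.1, 120.1]
wrist_force: [0.9, -0.6, 4.0]
gripper_width: 44.0
finger_force: 34.8
```

```bash
python3 -m handwheel '[[0,0,0,0,0,0,0.3],[0,0,0,0,0,0,0.6],[0,0,0,0,0,0,1],[0,0,0,0,0,0,1],[0,0,0,0,0,0,1]]'
python3 - <<'E'
from d import *
from rig import vision
import pickle
st=manip.read_state(); M=R.from_euler('xyz',st["tcp_rot"],degrees=True).as_matrix(); print(M,st["position"])
w=vision.read_camera("wrist"); t=vision.read_camera("top"); a=np.linspace(0,6.3,60); wh=lambda r:np.c_[538.6+r*np.cos(a),-224.9+r*np.sin(a),0*a+78]
cv2.imwrite("pics/r1.png",crop(w,80,0,400,420,1.4,[wh(80)]+model(538.6,-224.9,-60,78)))
E
```

```text
clock: 13.05
position: [543.8, -234.7, 147.4]
tcp_rot: [179.9, 46.0, 120.2]
wrist_force: [-0.4, 0.0, -0.0]
gripper_width: 85.1
finger_force: 0.0
[[-0.349  0.864  0.363]
 [ 0.601  0.504 -0.621]
 [-0.719  0.001 -0.695]] [ 543.755 -234.747  147.37 ]
```

View pics/r1.png

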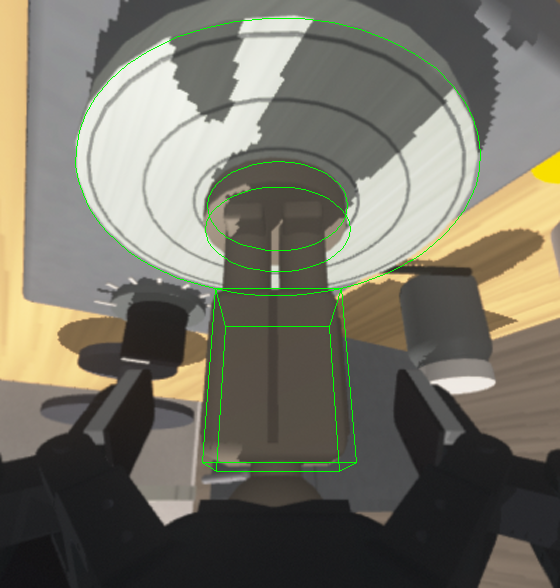

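Wrist view after release: the man stands upright on the wheel, plinth centred at about (278,215) within the rings, and the fingers are clear. I'll back off along the tool axis and then up.

```bash
python3 -m handwheel '[[-0.005,0.0085,0.0095,0,0,0,1],[-0.013,0.022,0.025,0,0,0,1],[-0.022,0.037,0.042,0,0,0,1],[-0.031,0.053,0.06,0,0,0,1],[-0.038,0.066,0.074,0,0,0,1]]' && python3 -m handwheel '[[-0.01,0.01,0.02,0,0,0,1],[-0.02,0.01,0.05,0,0,0,1],[-0.03,0.01,0.085,0,0,0,1],[-0.04,0,0.11,0,0,0,1],[-0.04,0,0.11,0,0,0,1]]'
python3 - <<'E'
from d import *
from rig import vision
from fk import ik
import pickle
go([470,-330,310],1,0)
print(ik(np.array([470,-330,310]),np.array([0,0,-1])), ik(np.array([532,-385,82]),np.array([0,0,-1])))
t=vision.read_camera("top"); pickle.dump(t,open("t2.pkl","wb"))
g=t["color"].max(2); np.set_printoptions(linewidth=250)
print(g[198:226,418:450])
for ps in (0.5,1.3,2):
    q=np.array([538.6,-225])+R.from_euler('z',ps,degrees=True).as_matrix()[:2,:2]@[-10,-160]; print(ps,q,proj(t,[[*q,104],[*q,74],[*q,60]]))
E
```

```text
clock: 13.78
position: [505.7, -168.2, 222.3]
tcp_rot: [179.8, 46.0, 120.1]
wrist_force: [1.1, 0.6, -0.9]
gripper_width: 85.5
finger_force: 0.0
clock: 14.4
position: [466.5, -169.0, 333.8]
tcp_rot: [179.5, 46.1, 119.9]
wrist_force: [-0.5, 0.4, 0.4]
gripper_width: 85.2
finger_force: 0.0
14.4 [ 466.469 -168.959  333.84 ] [179.547  46.115 119.876] J [  6.036 -15.695 -38.424  43.972 -40.997  57.153] w 85.17585624039687 F [-0.543  0.368  0.374] 0.0
(array([ 0.004, -0.161, -0.024]), array([23.418, 42.196, 57.481]), np.float64(75.05290840643103))
(array([-35.074,  14.129,   2.436,  78.307,  -0.   ]), np.float64(1.6124320178087602e-13)) (array([-35.893,  29.148,  -6.281,  54.572,   0.   ]), np.float64(2.1304087806629948e-13))
[[126 125 127 130 127 127 129 126 129 129 128 129 128 127 127 129 128 128 128 128 130 131 131 131 130 154 192 203 202 206 205 205]
 [125 128 127 128 127 128 127 128 128 127 126 126 128 127 127 129 128 129 128 130 126 129 130 129 130 154 189 202 204 201 204 204]
 [127 127 127 127 128 129 128 128 128 129 128 127 128 127 127 128 128 127 128 126 129 127 129 130 129 146 191 
[... 2840 characters left out ...]
3 164 124 125 125 126 126 126 126 127 125 186 208 206 206 206]
 [130 128 128 129 129 129 128 129 129 126 139 178 127 117  70 103 161 164 128 125 126 126 128 127 126 125 125 173 206 209 209 209]
 [127 126 125 130 131 129 128 128 128 130 130 142 128 117  70  96 141 140 127 126 126 126 127 127 128 127 126 169 201 207 205 207]
 [127 127 126 128 130 129 130 128 127 128 130 126 128 124 116 122 127 129 127 128 126 125 127 124 126 127 129 172 205 212 210 211]]
0.5 [ 529.997 -385.081] [[437.833 211.797]
 [434.502 212.374]
 [432.992 212.635]]
1.3 [ 532.233 -385.186] [[437.836 211.163]
 [434.505 211.753]
 [432.996 212.02 ]]
2 [ 534.19  -385.252] [[437.832 210.609]
 [434.501 211.21 ]
 [432.992 211.482]]
```

Run:
```python
from h import *
from scipy.optimize import least_squares
import pickle
np.set_printoptions(precision=2,suppress=True)
t=pickle.load(open("t2.pkl","rb")); g=t["color"].max(2).astype(float)[198:227,418:444]
k,lab,st,ce=cv2.connectedComponentsWithStats((g>139).astype(np.uint8),connectivity=8)
C=[]
for i in range(1,k):
    m=lab==i
    if st[i,0]+st[i,2]>=25: continue
    w=(g-125)*m; ys,xs=np.nonzero(m); c=np.array([(w[m]*xs).sum(),(w[m]*ys).sum()])/w[m].sum()+[418,198]; C.append(c); print(c,st[i,4],plane(t,c,60)[0,:2])
pickle.dump(C,open("ticks.pkl","wb"))
q=np.array([532.2,-385.2])
for a in np.radians(np.arange(0,151,25)+1.3): print(proj(t,[[q[0]-33*np.cos(a),q[1]+33*np.sin(a),60]])[0],end=' ')
o=cv2.resize(t["color"][190:235,410:455,::-1],None,fx=13,fy=13,interpolation=cv2.INTER_NEAREST); cv2.imwrite("pics/dial.png",o)
```

```text
[427.   202.74] 3 [ 566.26 -364.31]
[423.65 205.81] 5 [ 555.18 -351.44]
[421.44 210.43] 4 [ 538.48 -342.62]
[422.   215.39] 2 [ 520.46 -343.99]
[438. 216.] 1 [ 517.55 -403.18]
[425.17 219.83] 6 [ 504.23 -355.08]
[434.49 222.27] 9 [ 494.95 -389.24]
[428.89 222.61] 4 [ 493.99 -368.46]
[433.16 221.12] [429.38 220.22] [426.27 217.79] [424.43 214.28] [424.2  210.35] [425.62 206.74] [428.41 204.13]
```

Run:
```python
import numpy as np
from scipy.optimize import least_squares
np.set_printoptions(precision=2,suppress=True)
P=np.array([[494.95,-389.24],[493.99,-368.46],[504.23,-355.08],[520.46,-343.99],[538.48,-342.62],[555.18,-351.44],[566.26,-364.31]])
A=np.radians(np.arange(0,151,25))
f=lambda p:(np.c_[p[0]-p[2]*np.cos(A-p[3]),p[1]+p[2]*np.sin(A-p[3])]-P).ravel()
s=least_squares(f,[532,-385,38,0],loss='soft_l1'); print(s.x,np.degrees(s.x[3]),s.fun.reshape(-1,2))
```

```text
[ 532.42 -385.5    41.42    0.03] 1.9600273342044408 [[-3.93  2.32]
 [ 0.31 -0.83]
 [ 0.5   0.37]
 [-0.12 -1.9 ]
 [-0.27 -1.87]
 [-0.18  0.66]
 [ 1.29  0.73]]
```

```bash
python3 -m handwheel '[[0,-0.02,0,2.9,5.3,7.2,1],[0,-0.05,0,5.8,10.6,14.4,1],[0,-0.08,0,8.8,15.8,21.6,1],[0.005,-0.11,-0.005,11.7,21.1,28.7,1],[0.005,-0.13,-0.01,14.6,26.4,35.9,1]]'
python3 - <<'E'
from d import *
go([532.4,-385.5,180],1.6,0)
E
```

```text
clock: 15.08
position: [470.5, -300.1, 320.0]
tcp_rot: [-173.8, 16.6, 160.5]
wrist_force: [0.9, -0.3, -0.3]
gripper_width: 85.2
finger_force: 0.0
15.075 [ 470.454 -300.057  319.968] [-173.77    16.609  160.485] J [-30.803  -2.924 -18.131  57.318  -2.912 -10.826] w 85.21627839351383 F [ 0.899 -0.289 -0.32 ] 0.0
(array([ 0.062, -0.085, -0.14 ]), array([ 8.748, 15.521, 21.849]), np.float64(28.192088299355614))
```

```bash
python3 -m handwheel '[[0.015,-0.025,-0.01,2.9,5.2,7.3,1],[0.035,-0.055,-0.03,5.8,10.3,14.6,1],[0.055,-0.08,-0.065,8.75,15.5,21.8,1],[0.062,-0.085,-0.1,8.75,15.5,21.8,1],[0.062,-0.085,-0.13,8.75,15.5,21.8,1]]'
python3 - <<'E'
from d import *
from rig import vision
go([532.4,-385.5,83],1.6,0); go([532.4,-385.5,180],1.6,0)
w=vision.read_camera("wrist"); c,s=np.cos(np.radians(1.6)),np.sin(np.radians(1.6))
b=np.array([[-21,-7],[21,-7],[21,7],[-21,7],[-21,-7]])@np.array([[c,s],[-s,c]])+[532.4,-385.5]; a=np.linspace(0,6.3,50)
L=[np.c_[b,np.full(5,104)],np.c_[532.4+22*np.cos(a),-385.5+22*np.sin(a),0*a+74]]
cv2.imwrite("pics/dial1.png",crop(w,0,0,560,420,1.4,L))
E
```

```text
clock: 15.7
position: [532.8, -383.7, 185.5]
tcp_rot: [179.9, -0.1, -178.6]
wrist_force: [-0.0, 0.2, 0.0]
gripper_width: 85.5
finger_force: 0.0
15.7 [ 532.788 -383.665  185.495] [ 179.915   -0.059 -178.608] J [-35.774  25.291   1.845  66.652   0.032 -37.167] w 85.4895471695626 F [-0.045  0.233  0.013] 0.0
(array([-0.   , -0.002, -0.102]), array([-0.084, -0.061,  0.208]), np.float64(0.2319187000703193))
15.7 [ 532.788 -383.665  185.495] [ 179.915   -0.059 -178.608] J [-35.774  25.291   1.845  66.652   0.032 -37.167] w 85.4895471695626 F [-0.045  0.233  0.013] 0.0
(array([-0.   , -0.002, -0.005]), array([-0.084, -0.061,  0.208]), np.float64(0.2319187000703193))
```

View pics/dial1.png

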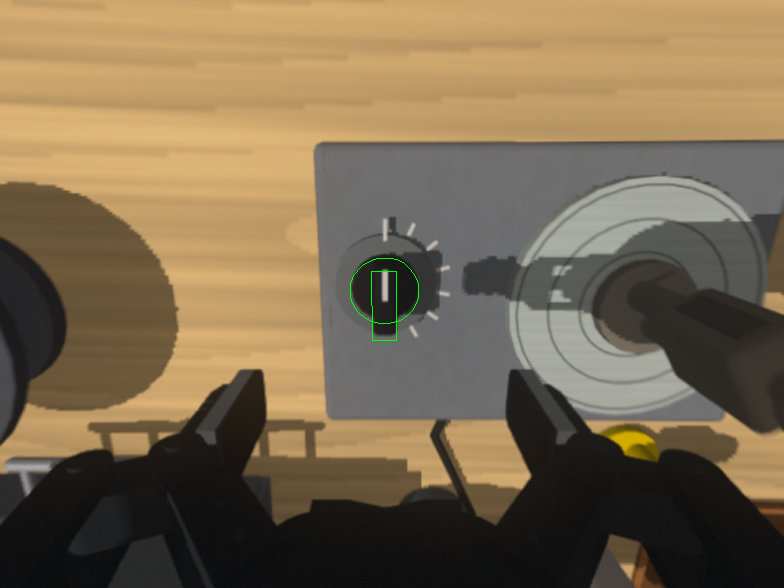

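The wrist view shows the dial bar at (384,300), with its white pointer at the long tick at (385,230). My model overlay sits on it, so I'll descend, grip across the bar and turn.

```bash
python3 -m handwheel '[[0,-0.0018,-0.03,0,0,0.2,1],[0,-0.0018,-0.06,0,0,0.2,1],[0,-0.0018,-0.085,0,0,0.2,1],[0,-0.0018,-0.101,0,0,0.2,1],[0,-0.0018,-0.101,0,0,0.2,1]]' 30 && python3 -m handwheel '[[0,0,0,0,0,0,0],[0,0,0,0,0,0,-0.6],[0,0,0,0,0,0,-1],[0,0,0,0,0,0,-1],[0,0,0,0,0,0,-1]]' 30
```

```text
clock: 16.38
position: [531.9, -384.7, 88.9]
tcp_rot: [-180.0, 0.1, -178.4]
wrist_force: [0.4, 0.2, 0.2]
gripper_width: 85.4
finger_force: 0.0
clock: 17.0
position: [533.1, -384.6, 91.2]
tcp_rot: [-180.0, 0.3, -178.4]
wrist_force: [-1.9, 4.0, 4.5]
gripper_width: 13.4
finger_force: 33.1
```

```bash
python3 -m handwheel '[[0,0,0,0,0,-8,-1],[0,0,0,0,0,-16,-1],[0,0,0,0,0,-24,-1],[0,0,0,0,0,-32,-1],[0,0,0,0,0,-40,-1]]' 40 && python3 -m handwheel '[[0,0,0,0,0,-8,-1],[0,0,0,0,0,-16,-1],[0,0,0,0,0,-24,-1],[0,0,0,0,0,-31,-1],[0,0,0,0,0,-35,-1]]'
python3 - <<'E'
from d import *
go([532.4,-385.5,84],1.6-75,0); print(manip.read_state()["wrist_torque"])
E
```

```text
clock: 17.62
position: [532.8, -385.0, 91.2]
tcp_rot: [-179.9, 0.2, 141.4]
wrist_force: [-2.2, 3.2, 5.1]
gripper_width: 13.1
finger_force: 41.6
clock: 18.25
position: [532.5, -385.2, 91.2]
tcp_rot: [-179.8, 0.2, 106.5]
wrist_force: [-2.7, 1.7, 6.4]
gripper_width: 12.8
finger_force: 41.6
18.25 [ 532.459 -385.249   91.22 ] [-179.844    0.201  106.467] J [-35.763  28.649  -5.718  55.57   -0.247  37.771] w 12.848223822269826 F [-2.655  1.685  6.432] 41.64126455783844
(array([-0.   , -0.   , -0.007]), array([ 0.237, -0.093,  0.134]), np.float64(0.2876388951204798))
[0.564 0.648 0.036]
```

```bash
python3 -m handwheel '[[0,0,0,0,0,0,-0.3],[0,0,0,0,0,0,0.4],[0,0,0,0,0,0,1],[0,0,0,0,0,0,1],[0,0,0,0,0,0,1]]' 20 && python3 -m handwheel '[[0,0,0.02,0,0,0,1],[0,0,0.05,0,0,0,1],[0,0,0.08,0,0,0,1],[0,0,0.11,0,0,0,1],[0,0,0.13,0,0,0,1]]' && python3 -m handwheel '[[-0.01,-0.01,0.03,0,0,0,1],[-0.02,-0.02,0.05,0,0,0,1],[-0.02,-0.02,0.05,0,0,0,1],[-0.02,-0.02,0.05,0,0,0,1],[-0.02,-0.02,0.05,0,0,0,1]]'
python3 - <<'E'
from h import *
from rig import vision
import pickle
np.set_printoptions(precision=1,suppress=True)
w=vision.read_camera("wrist"); pickle.dump(w,open("w9.pkl","wb"))
uv=proj(w,[[532.4,-385.5,104],[538.6,-224.9,78]]); print(uv)
# sample plan view at z=104 around dial: find the white pointer on the black bar
n=np.arange(-24,25,1.); X,Y=np.meshgrid(n,n,indexing='ij'); P=np.c_[532.4+X.ravel(),-385.5+Y.ravel(),np.full(X.size,104.)]
p=proj(w,P).astype(np.float32).reshape(49,49,2); g=cv2.remap(w["color"].max(2),p[...,0],p[...,1],cv2.INTER_LINEAR).astype(float)
r=np.hypot(X,Y)
m=(g>140)&(r<21); print("white",m.sum(),X[m].mean(),Y[m].mean(),"angle from -x to +y",np.degrees(np.arctan2(Y[m].mean(),-X[m].mean()))-0, )
d=(g<45)&(r<24); ev,V=np.linalg.eigh(np.cov(X[d],Y[d])); print("dark axis",V[:,1],ev,d.sum())
E
```

```text
clock: 18.88
position: [532.8, -385.6, 90.4]
tcp_rot: [-179.9, 0.2, 106.6]
wrist_force: [0.2, 0.7, 0.1]
gripper_width: 85.3
finger_force: 0.0
clock: 19.5
position: [533.3, -385.9, 222.3]
tcp_rot: [-179.9, 0.3, 106.6]
wrist_force: [0.4, -1.6, 0.6]
gripper_width: 85.5
finger_force: 0.0
clock: 20.12
position: [512.7, -404.8, 269.0]
tcp_rot: [-179.8, 0.1, 106.6]
wrist_force: [-0.3, -0.5, 0.0]
gripper_width: 85.2
finger_force: 0.0
[[299.7 180.3]
 [355.1  20.8]]
white 46 -3.8260869565217392 11.391304347826088 angle from -x to +y 71.43393978233078
dark axis [-0.8  0.6] [94.1 96. ] 945
```

Run:
```python
from h import *
from rig import vision, job
import pickle
t=vision.read_camera("top"); a=pickle.load(open("t2.pkl","rb")); t0=pickle.load(open("m1.pkl","rb"))[1]
d=lambda A,B,y0,y1,x0,x1:(np.abs(A["color"].astype(int)-B["color"]).max(2)>45)[y0:y1,x0:x1].sum()
print("wheel",d(t,a,185,238,365,416),"bust/ox",d(t,t0,180,225,262,335))
g=lambda A:A["color"][188:234,369:414].max(2); print((g(t)<110).sum(),(g(a)<110).sum())
```

```text
wheel 454 bust/ox 579
875 714
```

Run:
```python
from h import *
from rig import vision
np.set_printoptions(linewidth=250)
t=vision.read_camera("top")["color"].astype(int); o=cv2.imread("pics/top0.png")[:,:,::-1].astype(int)
D=np.abs(t-o).max(2)>45
print("vs start, rack",D[180:225,228:340].sum(), "ox/bust",D[180:225,262:335].sum())
def show(y0,y1,x0,x1,s=2):
    b=D[y0:y1,x0:x1]
    for r in b[::s]: print(''.join('#' if v else '.' for v in r[::s]))
show(170,250,220,450)
```

```text
vs start, rack 828 ox/bust 570
...................................................................................................................
...................................................................................................................
...................................................................................................................
...................................................................................................................
...................................................................................................................
...................................................................................................................
...................................................................................................................
...................................................................................................................
...................................................................................................................
.........................
[... 2870 characters left out ...]
....
......................###############################..............................................................
......................##############################...................#########...................................
.....................######################.......#.......................####.....................................
....................######################.........................................................................
...................######################..........................................................................
..................#######################..........................................................................
```

```bash
python3 -c "
from rig import job; print(job.job_done())"
```

```text
the job is handed in; nothing more can be done
None
```

I handed the job in at about 20 s: the man stands in the middle of the wheel, the dial pointer reads about 73° (third click is 75°), and the bust and ox were never approached; I didn't re-image the man after turning the dial.

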